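Dip the level gauge and present it for reading

TASK

Check the level in the white reservoir: take the gauge rod with the red handle out of its black cradle, slide it into the sloping guide tube until its brass collar rests on the tube's mouth, then draw it right out again along the tube. Present it for reading: hold the rod level and still with its tip over the grey tray, roughly 10 cm above the bench, touching nothing but the gripper, and finish while still holding it there. Leave the tray and everything else on the bench where it stands.

Things in the scene. Friction and masses are not known exactly. Their poses are not given: they have to be found in the camera images.
- rod_grip (a point): Gauge rod (loose, 60 to 105 g, 170 mm long), point at the centre of its red and black handle, the place to grip; the handle is a bar 64 mm long and 14 x 14 mm square, its length along this frame's x. x points along the rod to the tip, z points up as the rod lies in the cradle. In the cradle the point is 60 mm above the bench, with free space below it and beside it for the fingers. The rod's centre of mass is about 34 mm from this point toward the tip.
- rod_collar (a point): Centre of the tip-side face of the rod's brass collar, on the rod axis, 38 mm from rod_grip toward the tip. The collar is a disc 38 mm in diameter and 6 mm thick, just in front of the handle.
- rod_tip (a point): Tip of the gauge rod, on its axis, 138 mm from rod_grip and 100 mm from the collar face. The bright steel shaft between collar and tip is 10 mm in diameter, with black graduation rings.
- guide_tube: Aluminium guide tube fixed on the reservoir, sloping 35 degrees from the horizontal. Origin: centre of its open mouth, 130 mm above the bench. z points out of the mouth along the tube's axis (up and outward); the rod goes in along -z. The mouth is flared: 30 mm inside and 36 mm outside diameter at the mouth, narrowing within 16 mm to a bore of 16 mm; closed at the bottom 112 mm below the mouth, so that the collar meets the mouth's rim before the rod's tip meets anything.
- reservoir: White low reservoir with a blue filler cap, 120 x 90 x 58 mm (cap to 71 mm), fixed to the bench. Origin: centre of its underside; x points the way in which the guide tube runs down (the mouth stands on the -x side, 70 mm from the origin, and overhangs by 10 mm or so).
- cradle: Black cradle in which the rod lies at the start, fixed: base 180 x 56 x 8 mm, with two notched posts up to 65 mm high, 10 mm thick, one at x = +75 mm under the shaft, one at x = -57 mm under the rear end of the handle (the handle's centre lies 30 mm from the cradle's origin on its -x side). Origin: centre of its underside; x points along the rod to the tip. The rod lifts straight up out of it.
- grey_tray: Shallow grey open tray, 70 x 110 mm (x, y of its frame), 16 mm high, loose on the bench. Origin: centre of its underside. (Keep the arm clear of the tall fixed machines round the work: analyser at left, y > 0.17 where x > 0.47; cabinet behind, x > 0.76; printer at right, y < -0.27 where x > 0.42.)
- wash_reagent: Bystander: white bottle with white cap, 60 mm across, 128 mm high, origin under its centre.
- amber_reagent: Bystander: amber bottle with black cap, 48 mm across, 98 mm high, origin under its centre.
- control_bottle: Bystander: small amber bottle with red cap, 34 mm across, 62 mm high, origin under its centre.
- cal_vial: Bystander: small white vial with purple cap, 26 mm across, 46 mm high, origin under its centre.
- bench_timer: Bystander: white timer with three keys, 66 x 66 x 18 mm, origin under its centre.
- tape_roll: Bystander: roll of tape lying flat, 98 mm across, 25 mm high, origin under its centre.
- mouse: Bystander: black computer mouse, 106 x 59 x 36 mm, origin under its centre.

How it is judged:
By the outcome, as a careful person would: the job done as asked, in the order asked, and still so for the second after the job is handed in, while the arm keeps its last pose, push and grip.
It also fails if it takes over 59 s, if anything falls off the work surface, if the arm or the gripper's body presses on something with over 40 N, if the wrist force passes 120 N, or if a joint passes its speed limit or range.

ROBOT

A 6-joint arm with a two-finger parallel gripper is mounted at the origin on a cart in front of the work surface, level with it; the furniture and walls round the work are solid. World frame = base frame: x ahead of the robot, y to its left, z up, the work surface at z = 0. Lengths are in m, angles in rad, forces in N, time in s.
With the tool pointing down it reaches from about 0.35 to 0.975 m from the base axis. Payload 4.9 kg.
Tool frame: the origin (TCP) lies on the front face of the gripper's body, between the roots of the fingers; the fingertips stand ctrl.finger_overhang ahead of it and the grasp point (between the pads) lies 54 mm ahead of it (ctrl.finger_overhang is the distance from the TCP to the fingertips, in m); z points along the fingers, y is the line along which they close (so a half turn about z gives the same grasp; the last joint's range is limited). The gripper opens to 85 mm and grips with 20 to 120 N. Pads are 22 mm wide; open, the fingers measure 114 mm over their backs; the gripper's body (76 mm by 85 mm) begins 54 mm behind the grasp point. The pads swing forward as they close: fully open they stand 13 mm farther back than shut.
Start: joints at [-1.277, 0.053, 1.613, -0, 1.476, -0.119], TCP at [0.251, -0.572, 0.304] pointing down, gripper open.
Joint ranges: [-3.01, 3.01], [-1.01, 2.22], [0.06, 2.58], [-1.02, 4.17], [0.09, 2.62], [-3.14, 3.14]. Speed limits (rad/s): [2.57, 2.57, 3.14, 3.14, 3.14, 3.14].

INTERFACE

Orientations are given as a rotation vector (axis times angle).
In Python, from station import ctrl, vision gives the robot as it stands. The module is installed in compiled form; this text tells all that it offers.
- The arm moves only by the tool drive_tool, never from a script. Its argument "rows" is a list of rows, each a list of 2 entries, a list of its own where there are three numbers: the shift along the tool's x, y, z in m, then the turn about the tool's z in rad. A call has 1 to 10 rows; each row shifts and turns the commanded pose from where the row before left it, along the tool's axes as they then stand; what a row does not reach is not made up. A row lasts 1/10 s, in which the tool goes at most 50 mm and 8.59 degrees, less where a joint would pass 70% of its speed; a pose out of reach is approached as far as the arm can. A call with a gripper value outside its range is refused whole. "jaw" is the closure, from 0 (fully open) to 1 (shut), set as the call begins (left out, the last holds). The fingers move at their own pace and stop on an object; "grip_force" is the grip in N (left out, the last holds). Time passes only in rows, so rows that do not move let the fingers close. It gives the time, the measured TCP pose, the force, the opening and the grip force at its end, in the units of the state.
- ctrl.get_obs(): the state, without advancing time (a new reading comes with each control period).
- vision.get_image(name): name is "scene" or "top" or "wrist"; returns a dict with "image" (420x560x3 uint8, blue, green, red), "vertical_fov" (degrees; the focal length in pixels is half the picture's height over the tangent of half this angle, whatever the lens; pixels are square), "cx", "cy" (the principal point, pixels), "R" (3x3) and "t" (3): a world point X has camera coordinates R X + t. Camera axes: x right, y down, z forward; pixel columns grow to the right and rows downward; lengths in m; the calibration is good to about 2 mm. The wrist camera is an equidistant fisheye: a pixel r from the principal point sees the ray r / f radians off the axis. A picture is of the moment at which its call begins. There is no depth.
- ctrl.finish_job(): hands the job in; it is judged then, once.
The state is a dict: "t": time; "q": joint angles; "dq": joint speeds; "effort": joint torques, N m; "tool_pos": TCP position; "tool_rot": TCP orientation; "contact_force": force on the tool from outside, world axes, zero at the start; "wrist_torque": the same for the moment, N m; "opening": finger opening in m; "grip_force": force on a finger pad.
Only numpy, scipy, OpenCV 4.12 (cv2) and the standard library are available. Lean on these libraries where they do the work, as an engineer would, in place of code of your own. Each camera call takes 0.05 s, during which the arm holds its last target. There are 200 camera calls.

## Working session

There is one attempt and no reset: what is moved stays moved. The work goes in short steps, Python scripts to look and compute and a tool call to move; the robot and the scene stay as the last step left them, time stands still between calls to the robot, and variables do not carry over. Pictures are saved under pics/ and viewed, at most 10 in all, crops included, and the job is handed in when it is done.

Besides the shell and the picture viewer there is one more tool, called after "Emit:" as name(argument=value, ...) on one line, values as JSON. drive_tool: Moves the arm, as the interface text tells. Its arguments: {"type":"object","properties":{"rows":{"type":"array","items":{"type":"array"}},"jaw":{"type":"number"},"grip_force":{"type":"number"}},"required":["rows"]}

```bash
mkdir -p pics; python3 - <<'E'
from station import ctrl, vision
import cv2,json,numpy as np,pickle
o=ctrl.get_obs();print(o, ctrl.finger_overhang)
d={}
for n in("scene","top","wrist"):
    v=vision.get_image(n);d[n]=v;cv2.imwrite(f"pics/{n}0.png",v["image"]);print(n,v["vertical_fov"],v["cx"],v["cy"],np.round(-v["R"].T@v["t"],3),np.round(v["R"],3).tolist())
pickle.dump(d,open("d0.pkl","wb"))
E
```

```text
{'t': 0.0, 'q': array([-1.27698027e+00,  5.33622585e-02,  1.61433341e+00, -1.90693560e-05,
        1.47603237e+00, -1.19023955e-01]), 'dq': array([-2.53872959e-03, -7.76949219e-04, -1.04087993e-03, -5.71388453e-04,
       -7.84311087e-05,  1.23392588e-04]), 'effort': array([-1.05386684e-03, -3.93682015e+01, -3.70175743e+01, -2.13265030e-04,
        7.13513742e-03, -1.20987960e-05]), 'tool_pos': array([ 0.25059622, -0.57202037,  0.30263599]), 'tool_rot': array([-3.07281851e+00, -6.43459263e-01,  3.22260003e-04]), 'contact_force': array([-0.138891  , -0.7238784 , -0.48343734]), 'wrist_torque': array([-0.03052688,  0.03615347, -0.04291758]), 'grip_force': 0.0, 'opening': 0.08558205038977268} 0.0726
scene 57.522694545518064 280.0200579747706 212.17800852637356 [-0.164 -0.291  0.565] [[0.544, -0.839, -0.006], [-0.394, -0.249, -0.885], [0.741, 0.484, -0.466]]
top 46.43638272123261 280.96725938205003 205.30133245154053 [0.273 0.213 1.504] [[-0.038, -0.999, 0.007], [-0.977, 0.036, -0.211], [0.21, -0.015, -0.977]]
wrist 65.70646984690485 274.9506601022401 205.22635992394734 [ 0.328 -0.538  0.373] [[0.403, -0.915, -0.002], [-0.865, -0.381, 0.328], [-0.301, -0.131, -0.945]]
```

View pics/scene0.png

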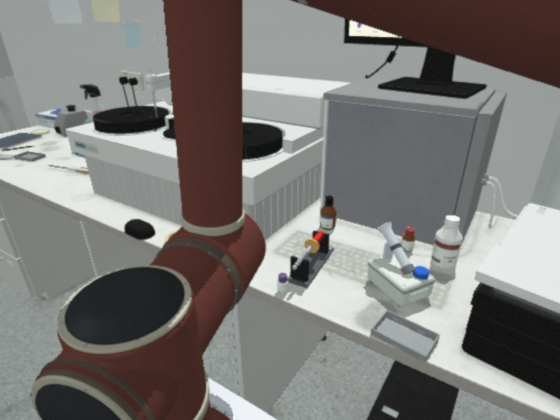

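View pics/top0.png

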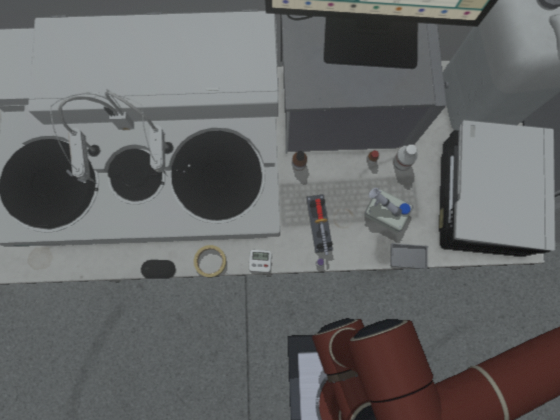

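The scene view shows the rod handle at about (318,240), tube mouth near (388,230), and tray at (405,335). In the top view the rod runs from the handle at (320,208) to the tip at about (322,245), the tube mouth is at (373,195), the blue cap at (405,209), and the tray at (408,257). Next I'll zoom in on both.

```bash
python3 - <<'E'
import cv2,pickle,numpy as np
d=pickle.load(open("d0.pkl","rb"))
a=cv2.resize(d["top"]["image"][140:275,280:440],None,fx=5,fy=4.4444,interpolation=cv2.INTER_CUBIC)
a=cv2.resize(d["top"]["image"][150:270,280:440],None,fx=5,fy=5,interpolation=cv2.INTER_CUBIC)
cv2.imwrite("pics/topc.png",a)
b=cv2.resize(d["scene"]["image"][195:360,260:480],None,fx=3.6,fy=3.6,interpolation=cv2.INTER_CUBIC)
cv2.imwrite("pics/scenec.png",b)
E
```

```text
(no output)
```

View pics/topc.png

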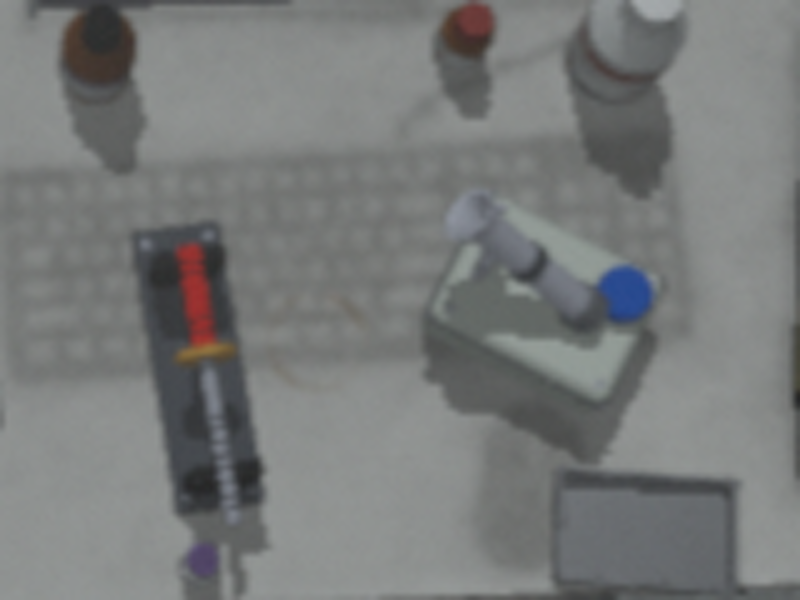

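View pics/scenec.png

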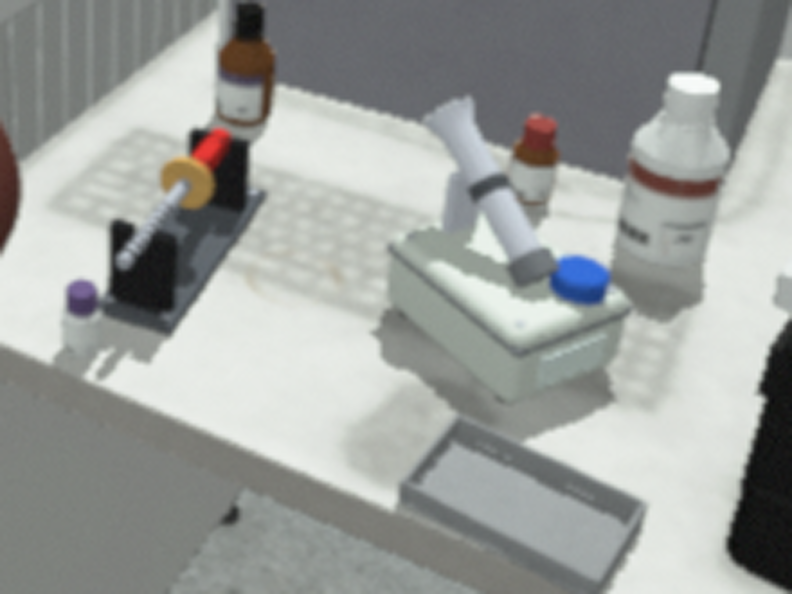

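Both crops match the expected layout: in the top crop the handle is at (188..206, 247..345), the collar at (206,352), the tip at (234,518), and the tube runs from its mouth at (467,215) to its foot at (590,305). The tray's rim corners in that crop are (557,472), (738,482), (735,590) and (550,588). The tool always points down, so the rod has to pivot in the pads: tip down against the tube's flare, then level again later.

```bash
cat >h.py <<'E'
import numpy as np,cv2
from scipy.spatial.transform import Rotation as Ro
def ray(v,u,w):
    f=v["image"].shape[0]/2/np.tan(np.radians(v["vertical_fov"])/2)
    x=np.array([u-v["cx"],w-v["cy"]]); r=np.hypot(*x)
    if v.get("fish"): th=r/f; c=np.r_[x/max(r,1e-9)*np.sin(th),np.cos(th)]
    else: c=np.r_[x/f,1]
    d=v["R"].T@c; return -v["R"].T@v["t"],d/np.linalg.norm(d)
def plane(v,u,w,z):
    o,d=ray(v,u,w); return o+d*(z-o[2])/d[2]
def two(a,b):
    (o1,d1),(o2,d2)=a,b
    s=np.linalg.lstsq(np.c_[d1,-d2],o2-o1,rcond=None)[0]
    p,q=o1+s[0]*d1,o2+s[1]*d2; return (p+q)/2,np.linalg.norm(p-q)
E
python3 - <<'E'
from h import *;import pickle
np.set_printoptions(precision=4,suppress=True)
d=pickle.load(open("d0.pkl","rb"));T,S=d["top"],d["scene"]
t=lambda u,v:(280+u/5-.4,150+v/5-.4); s=lambda u,v:(260+u/3.6-.36,195+v/3.6-.36)
for n,a,b in(("tip",(234,520),(124,262)),("collar",(206,352),(188,183)),("mouth",(467,215),(449,112)),("foot",(588,308),(530,270)),("cap",(625,292),(581,280))):
    print(n,*two(ray(T,*t(*a)),ray(S,*s(*b))))
m=(T["image"][...,2].astype(int)>T["image"][...,1]+80)&(T["image"][...,2]>150);m[:, :325-10]=0;m[:,340:]=0;m[:185]=0;m[:150]=0;m[230:]=0
ys,xs=np.nonzero(m);print("red",len(xs),xs.mean(),ys.mean(),plane(T,xs.mean(),ys.mean(),.067))
print("collar60",plane(T,*t(206,352),.06),"tip60",plane(T,*t(234,518),.06),"rear60",plane(T,*t(188,247),.067))
print("mouth130",plane(T,*t(467,215),.13), plane(S,*s(449,112),.13))
print("tray",[plane(T,*t(*p),.016)[:2] for p in((557,472),(738,482),(735,590),(550,588))])
E
```

```text
tip [0.4327 0.0624 0.0616] 0.00027809925323676556
collar [0.5343 0.0733 0.0602] 0.00019886271390198503
mouth [ 0.5968 -0.0762  0.1307] 0.0021466928457439033
foot [ 0.55   -0.154   0.0687] 0.004665554473073863
cap [ 0.5605 -0.18    0.0647] 0.0008781196578943326
red 11 318.45454545454544 208.72727272727272 [0.5676 0.0791 0.067 ]
collar60 [0.5343 0.0733 0.06  ] tip60 [0.434  0.0623 0.06  ] rear60 [0.5977 0.0813 0.067 ]
mouth130 [ 0.5964 -0.0753  0.13  ] [ 0.599  -0.0766  0.13  ]
tray [array([ 0.4597, -0.1417]), array([ 0.4493, -0.2521]), array([ 0.3838, -0.2436]), array([ 0.3892, -0.1314])]
```

Emit:
drive_tool(rows=[[[0.022, -0.0344, 0], 0], [[0.022, -0.0344, 0], 0], [[0.022, -0.0344, 0], 0], [[0.022, -0.0344, 0], 0], [[0.022, -0.0344, 0], 0], [[0.022, -0.0344, 0], 0], [[0.022, -0.0344, 0], 0], [[0.022, -0.0344, 0], 0]], jaw=0, grip_force=20)

```text
t: 0.95
tool_pos: [0.3014, -0.2481, 0.3035]
tool_rot: [-3.075, -0.643, -0.0]
contact_force: [0.5, 0.2, 0.2]
opening: 0.0857
grip_force: 0.0
```

Emit:
drive_tool(rows=[[[0.034, -0.022, 0], 0.1], [[0.036, -0.018, 0], 0.1], [[0.036, -0.018, 0], 0.1], [[0.036, -0.018, 0], 0], [[0.036, -0.018, 0], 0], [[0.036, -0.018, 0], 0], [[0.036, -0.018, 0], 0], [[0.036, -0.018, 0], 0], [[0, 0, 0], 0], [[0, 0, 0], 0]])

```text
t: 1.95
tool_pos: [0.5528, -0.0524, 0.3031]
tool_rot: [-3.136, -0.179, 0.003]
contact_force: [-0.3, 0.0, 0.3]
opening: 0.0849
grip_force: 0.0
```

```bash
cat >>h.py <<'E'
def pose(o):
    R=Ro.from_rotvec(o["tool_rot"]).as_matrix(); return np.array(o["tool_pos"]),np.arctan2(R[1,0],R[0,0]),R
def need(o,grip,yaw):  # tool shift to bring the grasp point to grip, then turn
    p,a,R=pose(o); g=p+R[:,2]*.054
    dy=-(yaw-a); dy=(dy+np.pi/2)%np.pi-np.pi/2
    return R.T@(np.array(grip)-g),dy
E
python3 - <<'E'
from h import *;import pickle
from station import ctrl,vision
v=vision.get_image("wrist");cv2.imwrite("pics/w1.png",v["image"]);v["fish"]=1;pickle.dump(v,open("w1.pkl","wb"))
o=ctrl.get_obs();print(pose(o)[:2],o["t"],o["q"],need(o,[.570,.078,.06],.107))
E
```

```text
(array([ 0.55231152, -0.05290301,  0.30333353]), np.float64(0.11310601413155842)) 2.0 [-2.29506858e-01 -1.13661588e-01  1.77660552e+00 -3.22386823e-04
  1.48000635e+00  1.22821301e+00] (array([ 0.0326872 , -0.12803278,  0.18930813]), np.float64(0.006106014131558535))
```

View pics/w1.png

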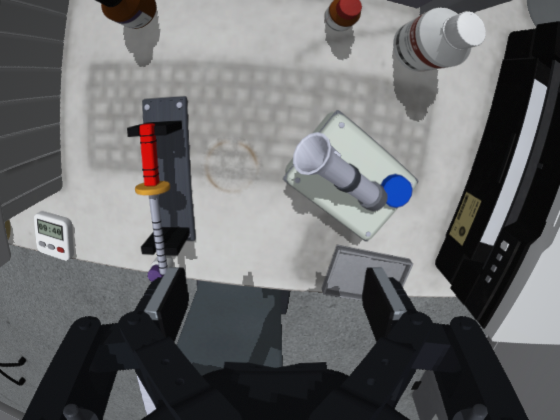

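The wrist view shows the handle from (148,124) to (151,183), the collar at (152,188), the tube mouth ellipse at (313,154), the tube foot at (372,194), and the reservoir top corners at (340,112), (416,183), (368,240) and (286,178).

```bash
python3 - <<'E'
from h import *;import pickle
np.set_printoptions(precision=4,suppress=True)
v=pickle.load(open("w1.pkl","rb"));im=v["image"]
hsv=cv2.cvtColor(im,cv2.COLOR_BGR2HSV)
m=((hsv[...,1]>150)&((hsv[...,0]<8)|(hsv[...,0]>172))&(hsv[...,2]>90)).astype(np.uint8);m[:, :130]=0;m[:,175:]=0;m[:100]=0;m[210:]=0
ys,xs=np.nonzero(m);print("red",xs.min(),xs.max(),ys.min(),ys.max(),xs.mean(),ys.mean(),plane(v,xs.mean(),ys.mean(),.067))
print("rear",plane(v,148,124,.067),"front",plane(v,151.5,183,.067),"collar",plane(v,152.5,188,.06),"tip",plane(v,163,270,.06))
print("mouth",plane(v,313,154,.13))
c=[plane(v,*p,.058)[:2] for p in((340,112),(416,183),(368,240),(286,178))];print(c)
ct=np.mean(c,0)
for a,b in((0,1),(3,2)): e=c[b]-c[a];print(np.hypot(*e),np.degrees(np.arctan2(e[1],e[0])))
for a,b in((0,3),(1,2)): e=c[b]-c[a];print(np.hypot(*e),np.degrees(np.arctan2(e[1],e[0])))
M=plane(v,313,154,.13);print("centre",ct,M[:2]-ct,np.hypot(*(M[:2]-ct)))
# vertical-plane azimuth: ray of tube foot meets z = .13 - tan35*dist
o,d=ray(v,350,178)
f=lambda s:(o+s*d)[2]-.13+np.tan(np.radians(35))*np.hypot(*((o+s*d)[:2]-M[:2]))
from scipy.optimize import brentq
for px in((348,178),(374,194)):
    o,d=ray(v,*px); s=brentq(f,.15,.33);e=o+s*d-M;print("axis",np.degrees(np.arctan2(e[1],e[0])),e)
g=im[125:185,280:350];cv2.imwrite("pics/mc.png",cv2.resize(g,None,fx=8,fy=8,interpolation=cv2.INTER_CUBIC))
E
```

```text
red 139 156 124 185 147.41333333333333 154.09733333333332 [0.5701 0.078  0.067 ]
rear [0.6005 0.0785 0.067 ] front [0.5403 0.0731 0.067 ] collar [0.5327 0.0746 0.06  ] tip [0.4343 0.0646 0.06  ]
mouth [ 0.5971 -0.0766  0.13  ]
[array([ 0.6302, -0.1071]), array([ 0.5703, -0.2026]), array([ 0.4994, -0.1621]), array([ 0.5577, -0.0632])]
0.11268893007951711 -122.08441327979386
0.11482405645625389 -120.56281190013145
0.08467896886358274 148.7617311295823
0.08168923572728033 150.26247531182995
centre [ 0.5644 -0.1337] [0.0327 0.0571] 0.0658397439288313
axis -120.06989864679655 [-0.0223 -0.0385 -0.0312]Traceback (most recent call last):
  File "<stdin>", line 19, in <module>
    r = _zeros._brentq(f, a, b, xtol, rtol, maxiter, args, full_output, disp)
ValueError: f(a) and f(b) must have different signs
```

Emit:
drive_tool(rows=[[[0.008, -0.032, 0], 0.006], [[0.008, -0.032, 0], 0], [[0.008, -0.032, 0], 0], [[0.008, -0.032, 0], 0], [[0, 0, 0.04], 0], [[0, 0, 0.04], 0], [[0, 0, 0.04], 0], [[0, 0, 0], 0], [[0, 0, 0], 0]])

```text
t: 2.9
tool_pos: [0.5701, 0.077, 0.1843]
tool_rot: [3.137, 0.166, -0.001]
contact_force: [-0.5, -0.5, 0.1]
opening: 0.0859
grip_force: 0.0
```

```bash
python3 - <<'E'
from h import *
from station import ctrl,vision
v=vision.get_image("wrist");v["fish"]=1;im=v["image"]
hsv=cv2.cvtColor(im,cv2.COLOR_BGR2HSV)
m=((hsv[...,1]>150)&((hsv[...,0]<8)|(hsv[...,0]>172))&(hsv[...,2]>90)).astype(np.uint8)
n,l,st,c=cv2.connectedComponentsWithStats(m)
for i in range(1,n):
    if st[i,4]>60:print(st[i],c[i],plane(v,*c[i],.067))
o=ctrl.get_obs();print(o["t"],pose(o)[:2],need(o,[.570,.078,.06],.107))
cv2.imwrite("pics/w2.png",im)
E
```

```text
[532  25  18  28 364] [540.36538462  38.50274725] [ 0.73633561 -0.09748519  0.067     ]
[ 259  183   23   82 1689] [270.57904085 222.892836  ] [0.57780423 0.08025985 0.067     ]
[261 266  21  12 234] [271.16239316 271.4017094 ] [0.54298017 0.07632008 0.067     ]
2.95 (array([0.57138834, 0.07712097, 0.18622043]), np.float64(0.10577040708944195)) (array([-0.00165765, -0.00106517,  0.07221575]), np.float64(-0.0012295929105581305))
```

View pics/w2.png

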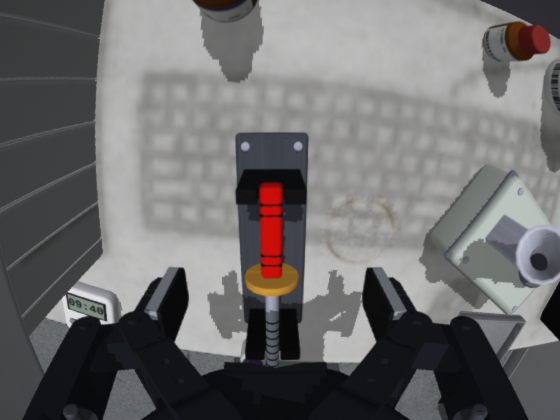

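The fingers straddle the handle (rows 183–277 at column 271), centred. I'll descend and grip now.

Emit:
drive_tool(rows=[[[0, -0.001, 0.025], 0], [[0, 0, 0.025], 0], [[0, 0, 0.022], 0], [[0, 0, 0], 0], [[0, 0, 0], 0]])

```text
t: 3.45
tool_pos: [0.5721, 0.0786, 0.1146]
tool_rot: [3.137, 0.167, 0.006]
contact_force: [-0.2, 0.3, 0.4]
opening: 0.0853
grip_force: 0.0
```

Emit:
drive_tool(rows=[[[0, 0, 0], 0], [[0, 0, 0], 0], [[0, 0, 0], 0], [[0, 0, 0], 0], [[0, 0, 0], 0], [[0, 0, 0], 0], [[0, 0, 0], 0], [[0, 0, 0], 0], [[0, 0, 0], 0], [[0, 0, 0], 0]], jaw=1, grip_force=25)

```text
t: 4.45
tool_pos: [0.5707, 0.0788, 0.1122]
tool_rot: [3.137, 0.168, 0.0]
contact_force: [-1.4, 0.2, 4.4]
opening: 0.0134
grip_force: 27.1
```

Emit:
drive_tool(rows=[[[0, 0, -0.01], 0], [[0, 0, -0.02], 0], [[0, 0, -0.025], 0], [[0, 0, -0.025], 0], [[0, 0, -0.025], 0], [[0, 0, -0.02], 0], [[0, 0, -0.01], 0], [[0, 0, 0], 0], [[0, 0, 0], 0]])

```text
t: 5.35
tool_pos: [0.5701, 0.0788, 0.2458]
tool_rot: [-3.137, -0.168, 0.002]
contact_force: [-0.1, 0.3, -0.9]
opening: 0.0137
grip_force: 26.5
```

Emit:
drive_tool(rows=[[[0.02, 0, 0], -0.0932], [[0.02, 0, 0], -0.0932], [[0.02, 0, 0], -0.0932], [[0.02, 0, 0], -0.0932], [[0, 0, 0], -0.0932], [[0, 0, 0], -0.0932], [[0, 0, 0], -0.0932], [[0, 0, 0], -0.0932], [[0, 0, 0], -0.0932], [[0, 0, 0], -0.0932]])

```text
t: 6.35
tool_pos: [0.6468, 0.0982, 0.2442]
tool_rot: [-2.723, -1.564, 0.006]
contact_force: [0.3, -0.1, -0.3]
opening: 0.0135
grip_force: 26.5
```

```bash
python3 - <<'E'
from h import *
from station import ctrl,vision
o=ctrl.get_obs();print(o["t"],pose(o)[:2],need(o,[.673,.053,.132],1.038),o["contact_force"],o["opening"],o["q"])
import pickle
P={}
for n in("scene","top"):
    v=vision.get_image(n);P[n]=v
pickle.dump(P,open("d1.pkl","wb"))
im=cv2.resize(P["scene"]["image"][170:300,280:440],None,fx=3.5,fy=3.5,interpolation=cv2.INTER_CUBIC)
cv2.imwrite("pics/s3.png",im)
E
```

```text
6.35 (array([0.64683891, 0.09815825, 0.24424599]), np.float64(1.042565582982706)) (array([-0.02558316,  0.04573647,  0.05814504]), np.float64(0.00456558298270604)) [ 0.28110894 -0.06106051 -0.34869147] 0.013453802677958522 [3.69268008e-02 1.63541588e-01 1.59450718e+00 5.43928947e-05
 1.38753124e+00 5.65151075e-01]
```

View pics/s3.png

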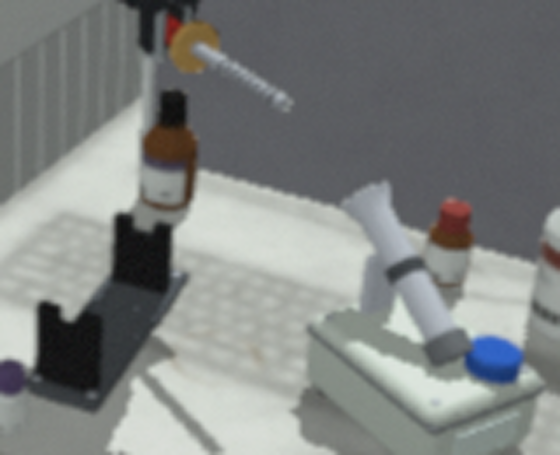

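The rod is held about level, with the collar at crop (195,47) and the tip at (288,103). I'll check its pitch and lateral position.

```bash
cat >>h.py <<'E'
def onrod(v,px,o):   # point where a pixel's ray meets the vertical plane of the rod: (tool x, height) from grasp point
    p,a,R=pose(o); g=p+R[:,2]*.054; n=R[:,1]
    c,d=ray(v,*px); X=c+d*((g-c)@n)/(d@n); return X,(X-g)@R[:,0],X[2]-g[2]
E
python3 - <<'E'
from h import *;import pickle
from station import ctrl
o=ctrl.get_obs();P=pickle.load(open("d1.pkl","rb"));S=P["scene"];T=P["top"]
s=lambda u,v:(280+u/3.5-.36,170+v/3.5-.36)
for q in((288,103),(195,47)):print(onrod(S,s(*q),o))
# top: where tip and collar should be seen
p,a,R=pose(o);g=p+R[:,2]*.054
f=210/np.tan(np.radians(T["vertical_fov"])/2)
for L in(.035,.138):
    c=T["R"]@(g-R[:,0]*L)+T["t"];print(L,f*c[:2]/c[2]+[T["cx"],T["cy"]])
cv2.imwrite("pics/t3.png",cv2.resize(T["image"][160:230,310:400],None,fx=6,fy=6,interpolation=cv2.INTER_CUBIC))
E
```

```text
(array([ 0.57333405, -0.02641616,  0.19506889]), np.float64(-0.1445586484261418), np.float64(0.004613836304731639))
(array([0.62634986, 0.06361622, 0.19329488]), np.float64(-0.040073286848453744), np.float64(0.0028398235468410082))
0.035 [324.87810191 177.96213228]
0.138 [358.05293838 195.07872716]
```

View pics/t3.png

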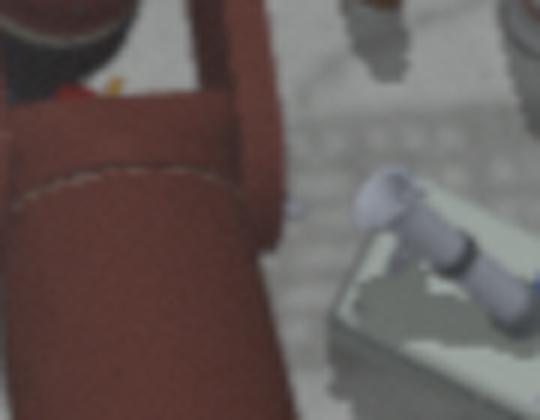

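The pitch is within 1–2° of level, and the tip is about 141 mm from the grasp point. Next I'll move in front of the mouth.

Emit:
drive_tool(rows=[[[-0.003, 0.009, 0], 0.0045], [[-0.003, 0.009, 0], 0], [[-0.003, 0.009, 0], 0], [[-0.003, 0.009, 0], 0], [[-0.003, 0.009, 0], 0], [[0, 0, 0.015], 0], [[0, 0, 0.015], 0], [[0, 0, 0.015], 0], [[0, 0, 0.013], 0], [[0, 0, 0], 0]])

```text
t: 7.45
tool_pos: [0.6768, 0.0627, 0.1846]
tool_rot: [-2.728, -1.552, 0.009]
contact_force: [-0.3, -0.6, -1.8]
opening: 0.0136
grip_force: 26.4
```

```bash
python3 - <<'E'
from h import *
from station import ctrl,vision
v=vision.get_image("scene");o=ctrl.get_obs();p,a,R=pose(o);g=p+R[:,2]*.054
M=np.array([.597,-.0765,.13]);print(o["t"],a,"grip rel mouth, tool axes",R.T@(g-M),o["contact_force"])
f=210/np.tan(np.radians(v["vertical_fov"])/2)
for L in(0,.141): 
    c=v["R"]@(g-R[:,0]*L)+v["t"];print(f*c[:2]/c[2]+[v["cx"],v["cy"]])
cv2.imwrite("pics/s4.png",cv2.resize(v["image"][180:270,310:430],None,fx=6,fy=6,interpolation=cv2.INTER_CUBIC))
E
```

```text
7.5 1.0346195810243934 grip rel mouth, tool axes [ 0.16069836 -0.00197602 -0.00279162] [-0.06371669 -0.23848215 -0.68209737]
[342.82914506 198.00319635]
[377.86327964 221.47430071]
```

View pics/s4.png

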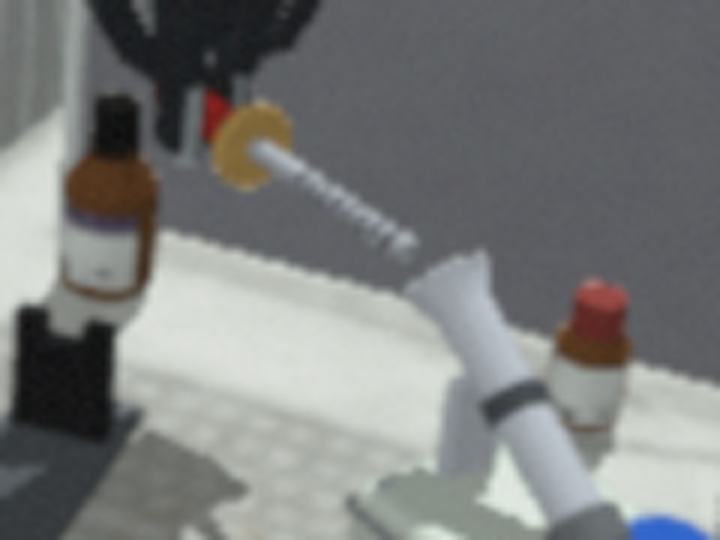

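The tip is about 20 mm outside the mouth, in line with it and slightly high. I'll advance into the flare.

Emit:
drive_tool(rows=[[[-0.004, 0.002, 0.003], 0], [[-0.005, 0, 0], 0], [[-0.005, 0, 0], 0], [[-0.005, 0, 0], 0], [[-0.005, 0, 0], 0], [[-0.004, 0, 0], 0], [[0, 0, 0], 0], [[0, 0, 0], 0]])

```text
t: 8.3
tool_pos: [0.6661, 0.0372, 0.186]
tool_rot: [-2.731, -1.553, -0.0]
contact_force: [0.5, 0.3, -1.1]
opening: 0.0138
grip_force: 26.4
```

Emit:
drive_tool(rows=[[[-0.002, 0, 0], 0], [[-0.002, 0, 0], 0], [[0, 0, 0], 0]])

```text
t: 8.6
tool_pos: [0.6647, 0.0349, 0.1863]
tool_rot: [-2.73, -1.553, -0.005]
contact_force: [2.7, 3.3, -3.4]
opening: 0.0134
grip_force: 26.2
```

Emit:
drive_tool(rows=[[[-0.0003, 0, -0.0043], 0], [[-0.0004, 0, -0.0043], 0], [[-0.0005, 0, -0.0043], 0], [[-0.0006, 0, -0.0043], 0], [[-0.0008, 0, -0.0043], 0], [[0, 0, 0], 0]])

```text
t: 9.2
tool_pos: [0.6633, 0.0324, 0.2082]
tool_rot: [-2.73, -1.553, -0.004]
contact_force: [2.7, 4.7, -1.2]
opening: 0.0136
grip_force: 26.2
```

Emit:
drive_tool(rows=[[[-0.0012, 0, -0.0042], 0], [[-0.0013, 0, -0.0042], 0], [[-0.0014, 0, -0.0042], 0], [[-0.0015, 0, -0.0042], 0], [[-0.0016, 0, -0.0042], 0], [[0, 0, 0], 0]])

```text
t: 9.8
tool_pos: [0.6598, 0.0265, 0.2295]
tool_rot: [-2.73, -1.553, -0.005]
contact_force: [2.6, 5.3, -1.1]
opening: 0.0133
grip_force: 26.4
```

```bash
cat >chk.py <<'E'
from h import *
from station import ctrl,vision
np.set_printoptions(precision=4,suppress=True)
v=vision.get_image("scene");o=ctrl.get_obs();p,a,R=pose(o);g=p+R[:,2]*.054
M=np.array([.597,-.0765,.13]);print(o["t"],a,"grip rel mouth, tool axes",R.T@(g-M),o["contact_force"],o["wrist_torque"],o["opening"])
# collar: brass mask centroid, meets rod's plane
h=cv2.cvtColor(v["image"],cv2.COLOR_BGR2HSV)
m=cv2.inRange(h,(10,110,90),(28,255,255)); 
n,l,st,c=cv2.connectedComponentsWithStats(m)
for i in range(1,n):
    if st[i,4]>25 and 320<c[i][0]<460:
        X,x,z=onrod(v,c[i],o);print("collar px",c[i],st[i,4],"x,z from grip",x,z,"pitch deg",np.degrees(np.arctan2(-z,-x)))
E
python3 chk.py
```

```text
9.85 1.0344645403992732 grip rel mouth, tool axes [ 0.1208  0.0014 -0.0448] [ 2.8347  4.3611 -1.162 ] [ 0.9279 -0.4751 -0.0438] 0.013620727208530258
collar px [361.8831 196.026 ] 77 x,z from grip -0.031104365581038403 -0.007615841571020077 pitch deg 13.758084361349038
```

Emit:
drive_tool(rows=[[[-0.0018, 0, -0.0039], 0], [[-0.002, 0, -0.0039], 0], [[-0.0022, 0, -0.0039], 0], [[-0.0024, 0, -0.0038], 0], [[-0.0025, 0, -0.0038], 0], [[0, 0, 0], 0]])

```text
t: 10.45
tool_pos: [0.6536, 0.016, 0.2483]
tool_rot: [2.731, 1.553, 0.0]
contact_force: [1.7, 3.5, -0.2]
opening: 0.0137
grip_force: 26.7
```

Emit:
drive_tool(rows=[[[-0.0023, 0, -0.003], 0], [[-0.0024, 0, -0.003], 0], [[-0.0024, 0, -0.0027], 0], [[0, 0, 0], 0]])

```text
t: 10.85
tool_pos: [0.6498, 0.0097, 0.2568]
tool_rot: [2.731, 1.552, -0.001]
contact_force: [1.2, 2.3, -0.5]
opening: 0.0137
grip_force: 27.0
```

```bash
python3 chk.py
```

```text
10.9 1.0339098795463382 grip rel mouth, tool axes [ 0.1011  0.0013 -0.0726] [1.6288 1.9847 0.121 ] [ 0.5819 -0.2378 -0.024 ] 0.013680725827745058
collar px [366.7077 190.9077] 65 x,z from grip -0.027050096504916948 -0.01506690635538771 pitch deg 29.1178110915624
```

Emit:
drive_tool(rows=[[[-0.0041, 0, 0.00287], 0], [[-0.0041, 0, 0.00287], 0], [[-0.0041, 0, 0.00287], 0], [[-0.0041, 0, 0.00287], 0], [[0, 0, 0], 0]])

```text
t: 11.4
tool_pos: [0.6408, -0.005, 0.2435]
tool_rot: [-2.731, -1.552, 0.004]
contact_force: [-1.0, 0.5, -1.7]
opening: 0.0131
grip_force: 26.8
```

Emit:
drive_tool(rows=[[[-0.0041, 0, 0.00287], 0], [[-0.0041, 0, 0.00287], 0], [[-0.0041, 0, 0.00287], 0], [[-0.0041, 0, 0.00287], 0], [[0, 0, 0], 0]])

```text
t: 11.9
tool_pos: [0.6327, -0.0187, 0.2326]
tool_rot: [-2.731, -1.553, 0.002]
contact_force: [-0.0, 0.3, -3.1]
opening: 0.0133
grip_force: 26.7
```

```bash
python3 chk.py
```

```text
11.95 1.0339230255358578 grip rel mouth, tool axes [ 0.0679  0.0011 -0.0488] [-0.1464  0.6214 -3.6562] [ 0.3035 -0.106  -0.0527] 0.013656904250827719
collar px [374.5088 205.8421] 57 x,z from grip -0.02711381228269575 -0.01574806732345141 pitch deg 30.148596805477602
```

Emit:
drive_tool(rows=[[[-0.0041, 0, 0.003], 0], [[-0.0041, 0, 0.003], 0], [[-0.0041, 0, 0.003], 0], [[-0.0041, 0, 0.003], 0], [[-0.0041, 0, 0.003], 0], [[-0.0041, 0, 0.0029], 0], [[-0.0041, 0, 0.0029], 0], [[0, 0, 0], 0]])

```text
t: 12.75
tool_pos: [0.6181, -0.0435, 0.212]
tool_rot: [2.731, 1.552, -0.002]
contact_force: [-1.1, 0.6, -2.2]
opening: 0.0134
grip_force: 26.9
```

Emit:
drive_tool(rows=[[[-0.0025, 0, 0.0017], 0], [[-0.0025, 0, 0.0017], 0], [[0, 0, 0], 0]])

```text
t: 13.05
tool_pos: [0.6158, -0.0474, 0.209]
tool_rot: [2.731, 1.553, -0.001]
contact_force: [-1.6, -0.2, -1.6]
opening: 0.0138
grip_force: 26.9
```

```bash
python3 chk.py
```

```text
13.1 1.0342343533087228 grip rel mouth, tool axes [ 0.0346  0.0013 -0.0251] [-0.8027 -0.045  -2.1941] [ 0.2031 -0.0097 -0.0286] 0.013671107002839312
collar px [382.6981 220.7358] 53 x,z from grip -0.026754773441682953 -0.015276285597898537 pitch deg 29.72525253362741
```

Emit:
drive_tool(rows=[[[-0.0016, 0, 0.0012], 0], [[0, 0, 0], 0]])

```text
t: 13.3
tool_pos: [0.6152, -0.0486, 0.208]
tool_rot: [2.731, 1.553, -0.0]
contact_force: [-0.7, 0.8, -1.3]
opening: 0.0131
grip_force: 27.0
```

Emit:
drive_tool(rows=[[[-0.0016, 0, 0.0012], 0], [[0, 0, 0], 0]])

```text
t: 13.5
tool_pos: [0.6143, -0.05, 0.2067]
tool_rot: [2.731, 1.553, -0.0]
contact_force: [-1.1, 1.0, -1.5]
opening: 0.0134
grip_force: 27.0
```

Emit:
drive_tool(rows=[[[-0.0016, 0, 0.0012], 0], [[0, 0, 0], 0]])

```text
t: 13.7
tool_pos: [0.6137, -0.0512, 0.2058]
tool_rot: [2.731, 1.553, 0.001]
contact_force: [-0.4, 1.6, -0.7]
opening: 0.0135
grip_force: 27.0
```

Emit:
drive_tool(rows=[[[-0.0016, 0, 0.0012], 0], [[0, 0, 0], 0]])

```text
t: 13.9
tool_pos: [0.6135, -0.0515, 0.2059]
tool_rot: [-2.73, -1.553, -0.006]
contact_force: [0.7, 5.9, 3.9]
opening: 0.0137
grip_force: 27.5
```

Emit:
drive_tool(rows=[[[-0.0016, 0, 0.0012], 0], [[0, 0, 0], 0]])

```text
t: 14.1
tool_pos: [0.6134, -0.0517, 0.2059]
tool_rot: [-2.728, -1.553, -0.01]
contact_force: [0.9, 10.9, 6.4]
opening: 0.0135
grip_force: 28.0
```

```bash
python3 chk.py
```

```text
14.15 1.0350101513270458 grip rel mouth, tool axes [ 0.0302  0.0015 -0.0217] [ 0.0552 10.9533  5.9547] [ 1.7147 -0.0536 -0.028 ] 0.013473823342789498
collar px [383.5926 222.0741] 27 x,z from grip -0.0254902096448368 -0.014074417136256595 pitch deg 28.905280748280585
```

Firm stop at 37 mm along the axis, with 12 N, so the collar is seated. Now I'll draw it out along the tube.

Emit:
drive_tool(rows=[[[0, 0, 0], 0], [[0.0025, 0, -0.0018], 0], [[0.0041, 0, -0.0029], 0], [[0.0041, 0, -0.0029], 0], [[0.0041, 0, -0.0029], 0], [[0.0041, 0, -0.0029], 0], [[0.0041, 0, -0.0029], 0], [[0.0041, 0, -0.0029], 0], [[0.0041, 0, -0.0029], 0], [[0, 0, 0], 0]])

```text
t: 15.15
tool_pos: [0.6283, -0.0265, 0.226]
tool_rot: [-2.73, -1.554, -0.002]
contact_force: [0.4, 0.8, -1.9]
opening: 0.0133
grip_force: 27.0
```

Emit:
drive_tool(rows=[[[0.0041, 0, -0.0029], 0], [[0.0041, 0, -0.0029], 0], [[0.0041, 0, -0.0029], 0], [[0.0041, 0, -0.0029], 0], [[0.0041, 0, -0.0029], 0], [[0.0041, 0, -0.0029], 0], [[0.0041, 0, -0.0029], 0], [[0, 0, 0], 0]])

```text
t: 15.95
tool_pos: [0.643, -0.0018, 0.2463]
tool_rot: [-2.73, -1.554, -0.002]
contact_force: [-1.1, 0.9, -1.7]
opening: 0.0136
grip_force: 27.0
```

```bash
python3 chk.py
```

```text
16.0 1.03469279605525 grip rel mouth, tool axes [ 0.0876  0.0014 -0.062 ] [-0.1927  1.4619 -0.8345] [ 0.396   0.0437 -0.0312] 0.013827211455284422
collar px [369.4918 197.2623] 61 x,z from grip -0.025808474419089723 -0.016010040500109457 pitch deg 31.813000569748
```

Emit:
drive_tool(rows=[[[0.0041, 0, -0.0029], 0], [[0.0041, 0, -0.0029], 0], [[0.0041, 0, -0.0029], 0], [[0.0041, 0, -0.0029], 0], [[0.0041, 0, -0.0029], 0], [[0.0049, 0, -0.0034], 0], [[0.0049, 0, -0.0034], 0], [[0.0049, 0, -0.0034], 0], [[0.0049, 0, -0.0034], 0], [[0.0049, 0, -0.0034], 0]])

```text
t: 17.0
tool_pos: [0.6658, 0.0366, 0.2775]
tool_rot: [2.731, 1.553, 0.0]
contact_force: [-0.2, 1.2, -1.6]
opening: 0.0131
grip_force: 27.0
```

Emit:
drive_tool(rows=[[[0.006, 0, -0.0042], 0], [[0.006, 0, -0.0042], 0], [[0, 0, -0.015], 0], [[0, 0, -0.015], 0], [[0, 0, 0], 0]])

```text
t: 17.5
tool_pos: [0.673, 0.0464, 0.3203]
tool_rot: [2.728, 1.551, 0.009]
contact_force: [1.2, -0.3, 0.5]
opening: 0.0138
grip_force: 27.0
```

```bash
python3 chk.py
```

```text
17.55 1.03405719462531 grip rel mouth, tool axes [ 0.1446  0.0029 -0.1343] [ 0.7159  0.4588 -1.1879] [0.0594 0.0475 0.0509] 0.01393593170434572
collar px [358.1733 159.72  ] 75 x,z from grip -0.02625446485889441 -0.013983655789355343 pitch deg 28.040662154711388
```

The rod is out and free, still pitched tip-down. I'll level it on the cradle's front notch, which is fixed. First I go above it.

Emit:
drive_tool(rows=[[[-0.007, -0.023, 0], 0], [[-0.007, -0.023, 0], 0], [[-0.007, -0.023, 0], 0], [[-0.007, -0.023, 0], 0], [[-0.006, -0.024, 0], 0], [[0, 0, 0], 0.0928], [[0, 0, 0], 0.0928], [[0, 0, 0], 0.0928], [[0, 0, 0], 0.0928], [[0, 0, 0], 0.0928]])

```text
t: 18.55
tool_pos: [0.5543, 0.0764, 0.3152]
tool_rot: [-3.016, -0.877, 0.001]
contact_force: [-0.1, -0.3, -1.2]
opening: 0.0136
grip_force: 27.0
```

Emit:
drive_tool(rows=[[[0, 0, 0], 0.0928], [[0, 0, 0], 0.0928], [[0, 0, 0], 0.0928], [[0, 0, 0], 0.0928], [[0, 0, 0], 0.0928], [[0, 0, 0], 0], [[0, 0, 0], 0]])

```text
t: 19.25
tool_pos: [0.5544, 0.0765, 0.3153]
tool_rot: [3.137, 0.17, -0.001]
contact_force: [0.2, -0.5, -1.9]
opening: 0.0136
grip_force: 27.0
```

```bash
python3 - <<'E'
from h import *
from station import ctrl
o=ctrl.get_obs();print(o["t"],pose(o)[:2],need(o,[.5558,.0772,.060],.106))
E
python3 chk.py
```

```text
19.25 (array([0.55443555, 0.07646587, 0.31530866]), np.float64(0.10797594540555824)) (array([ 0.00153713, -0.00058791,  0.20130806]), np.float64(0.0019759454055583436))
19.3 0.10770123444704942 grip rel mouth, tool axes [-0.0259 -0.1567 -0.1314] [-0.413  -0.3344 -0.7375] [ 0.0729 -0.0188  0.0025] 0.01344740287090448
```

Emit:
drive_tool(rows=[[[0, -0.0006, 0.02], 0.002], [[0, 0, 0.025], 0], [[0, 0, 0.025], 0], [[0, 0, 0.025], 0], [[0, 0, 0.02], 0], [[0, 0, 0.015], 0], [[0, 0, 0], 0], [[0, 0, 0], 0]])

```text
t: 20.1
tool_pos: [0.5548, 0.0772, 0.186]
tool_rot: [3.137, 0.164, 0.001]
contact_force: [-0.2, 0.4, -1.1]
opening: 0.0135
grip_force: 27.0
```

Emit:
drive_tool(rows=[[[0, 0, 0.0035], 0], [[0, 0, 0.0035], 0], [[0.002, 0, 0.0044], 0], [[0.002, 0, 0.0044], 0], [[0.002, 0, 0.0044], 0], [[0.002, 0, 0.0044], 0], [[0, 0, 0], 0]])

```text
t: 20.8
tool_pos: [0.5622, 0.078, 0.1599]
tool_rot: [-3.137, -0.164, 0.003]
contact_force: [-0.2, -0.3, -0.0]
opening: 0.0134
grip_force: 26.4
```

Emit:
drive_tool(rows=[[[0.0014, 0, 0.0046], 0], [[0.0013, 0, 0.0046], 0], [[0.0012, 0, 0.0046], 0], [[0.0011, 0, 0.0047], 0], [[0, 0, 0], 0]])

```text
t: 21.3
tool_pos: [0.5671, 0.0785, 0.1414]
tool_rot: [-3.137, -0.164, 0.003]
contact_force: [-0.5, -0.6, 0.7]
opening: 0.0133
grip_force: 26.0
```

```bash
python3 chk.py; python3 - <<'E'
from h import *
from station import ctrl
o=ctrl.get_obs();print(need(o,[.5707,.0788,.0585],.106))
E
```

```text
21.35 0.10437417796514267 grip rel mouth, tool axes [-0.0137 -0.1573  0.0424] [-0.7514 -0.1032  0.8979] [-0.0442  0.2015 -0.0072] 0.013552722289902695
(array([0.00381998, 0.00013687, 0.02916368]), np.float64(-0.0016258220348572827))
```

Emit:
drive_tool(rows=[[[0.0012, 0, 0.005], 0], [[0.001, 0, 0.005], 0], [[0.0008, 0, 0.005], 0], [[0.0005, 0, 0.005], 0], [[0, 0, 0.004], 0], [[0, 0, 0.003], 0], [[0, 0, 0], 0]])

```text
t: 22.05
tool_pos: [0.5707, 0.0789, 0.1149]
tool_rot: [-3.137, -0.164, 0.001]
contact_force: [1.3, -0.5, 1.3]
opening: 0.0137
grip_force: 25.8
```

```bash
python3 - <<'E'
from h import *
from station import ctrl,vision
o=ctrl.get_obs();print(o["t"],need(o,[.5707,.0788,.0585],.106),o["contact_force"],o["wrist_torque"])
E
```

```text
22.05 (array([2.50954452e-05, 1.19225046e-04, 2.37571943e-03]), np.float64(-0.0016689581083693117)) [ 1.34959731 -0.49059961  1.25181226] [-0.05500848  0.02777804 -0.02082772]
```

Emit:
drive_tool(rows=[[[0, 0, 0.0015], 0], [[0, 0, 0.001], 0], [[0, 0, 0], 0]])

```text
t: 22.35
tool_pos: [0.5708, 0.0789, 0.1133]
tool_rot: [3.137, 0.164, -0.001]
contact_force: [-1.0, 0.6, 3.9]
opening: 0.0135
grip_force: 26.1
```

Emit:
drive_tool(rows=[[[0, 0, -0.01], 0], [[0, 0, -0.015], 0], [[0, 0, -0.02], 0], [[0, 0, -0.025], 0], [[0, 0, -0.02], 0], [[0, 0, -0.01], 0], [[0, 0, 0], 0], [[0, 0, 0], 0]])

```text
t: 23.15
tool_pos: [0.5706, 0.0789, 0.2124]
tool_rot: [-3.137, -0.164, 0.001]
contact_force: [-1.1, 1.3, -1.1]
opening: 0.0135
grip_force: 25.5
```

```bash
python3 - <<'E'
from h import *
from station import ctrl,vision
o=ctrl.get_obs();p,a,R=pose(o);print(o["t"],p,a,o["contact_force"],o["q"])
c=np.array([.4205,-.192]);  # tray centre
ty=np.radians(95-180)
# tip direction t; grip = c - .12*t
for deg in(-90,-95,-100,-85):
    t=np.array([np.cos(np.radians(deg)),np.sin(np.radians(deg))]);g=c-.138*t;print(deg,g,need(o,[*g,.1],np.radians(deg+180)))
E
```

```text
23.15 [0.57057409 0.07892791 0.21244544] 0.1043402147302016 [-1.1233109   1.28573692 -1.1269194 ] [8.27422488e-03 1.10301740e-02 1.81225677e+00 2.09590658e-05
 1.31903149e+00 1.47472514e+00]
-90 [ 0.4205 -0.054 ] (array([-0.16302143,  0.11658472,  0.05855246]), np.float64(-1.466456112064695))
-95 [ 0.43252749 -0.05452513] (array([-0.15111404,  0.11835967,  0.05854372]), np.float64(-1.3791896494649787))
-100 [ 0.44446345 -0.05609653] (array([-0.13940667,  0.12116566,  0.05853503]), np.float64(-1.291923186865262))
-85 [ 0.40847251 -0.05452513] (array([-0.1750382 ,  0.11585432,  0.05856118]), np.float64(-1.5537225746644117))
```

Emit:
drive_tool(rows=[[[-0.015, 0.012, 0], 0], [[-0.03, 0.023, 0], 0], [[-0.03, 0.024, 0], 0], [[-0.03, 0.024, 0], 0], [[-0.03, 0.024, 0], 0], [[-0.016, 0.012, 0], 0], [[0, 0, 0], -0.08], [[0, 0, 0], -0.1], [[0, 0, 0], -0.1], [[0, 0, 0], -0.1]])

```text
t: 24.15
tool_pos: [0.4322, -0.055, 0.2112]
tool_rot: [-3.047, -0.759, 0.004]
contact_force: [0.2, 0.6, -1.5]
opening: 0.0133
grip_force: 25.5
```

Emit:
drive_tool(rows=[[[0, 0, 0], -0.1], [[0, 0, 0], -0.1], [[0, 0, 0], -0.1], [[0, 0, 0], -0.1], [[0, 0, 0], -0.1], [[0, 0, 0], -0.1], [[0, 0, 0], -0.1], [[0, 0, 0], -0.1], [[0, 0, 0], -0.1], [[0, 0, 0], -0.1]])

```text
t: 25.15
tool_pos: [0.4323, -0.0549, 0.2111]
tool_rot: [-2.309, -2.126, 0.003]
contact_force: [0.4, 0.2, -1.1]
opening: 0.0135
grip_force: 25.5
```

Emit:
drive_tool(rows=[[[0, 0, 0.01], 0], [[0, 0, 0.015], 0], [[0, 0, 0.015], 0], [[0, 0, 0.01], 0], [[0, 0, 0.005], 0], [[0, 0, 0], 0], [[0, 0, 0], 0], [[0, 0, 0], 0]])

```text
t: 25.95
tool_pos: [0.4337, -0.0553, 0.1587]
tool_rot: [2.315, 2.122, 0.001]
contact_force: [0.3, 0.3, 0.1]
opening: 0.0136
grip_force: 25.5
```

```bash
python3 - <<'E'
from h import *
from station import ctrl,vision
np.set_printoptions(precision=4,suppress=True)
v=vision.get_image("scene");t=vision.get_image("top");o=ctrl.get_obs();import pickle;pickle.dump((v,t),open("d5.pkl","wb"))
p,a,R=pose(o);g=p+R[:,2]*.054
print(o["t"],g,a,"tip",g-R[:,0]*.141,o["contact_force"])
for w in(v,t):
  f=210/np.tan(np.radians(w["vertical_fov"])/2)
  for L in(0,.038,.141):
    c=w["R"]@(g-R[:,0]*L)+w["t"];print(L,f*c[:2]/c[2]+[w["cx"],w["cy"]])
A=cv2.resize(v["image"][190:370,270:470],None,fx=4,fy=3.333); A=cv2.resize(v["image"][200:350,270:470],None,fx=4,fy=4,interpolation=cv2.INTER_CUBIC);cv2.imwrite("pics/f.png",A)
E
```

```text
26.05 [ 0.4337 -0.0553  0.1047] 1.4841268543799002 tip [ 0.4215 -0.1958  0.1048] [ 0.2    -0.4111 -1.2217]
0 [344.5479 268.3312]
0.038 [361.6132 275.3462]
0.141 [412.9992 296.4691]
0 [368.8014 249.9823]
0.038 [382.0281 250.6284]
0.141 [417.8937 252.3802]
```

View pics/f.png

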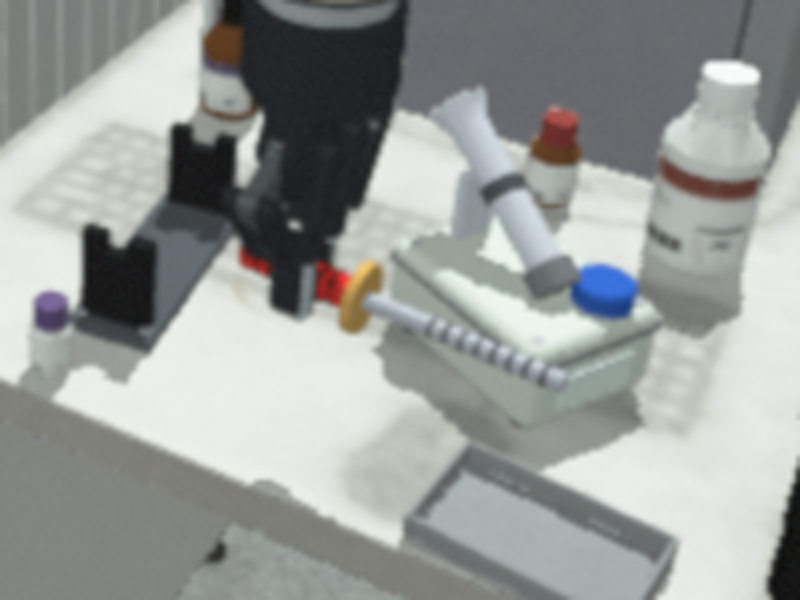

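The last picture shows the rod level, tip at crop (565,378), which is within about 1.5° of the level prediction. The tip is over the tray's centre at a height of about 0.10 m, and nothing touches it but the gripper.

```bash
python3 -c "
from station import ctrl
print(ctrl.finish_job())"
```

```text
the job is handed in; nothing more can be done
None
```

The job is handed in: the rod went into the tube until its collar stopped on the mouth and was drawn right out along the tube. It is now held within about 1.5° of level, with its tip about 10 cm above the bench over the middle of the tray; the clock stood at about 26 s of the 59 s allowed, and nothing else appears to have moved.

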